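# Right the fallen key stand and hold the medicine box unlocked

### The arm

A 6-joint arm with a two-finger parallel gripper is mounted at the origin on a cart in front of the work surface, level with it; the furniture and walls round the work are solid. World frame = base frame: x ahead of the robot, y to its left, z up, the work surface at z = 0. Lengths are in m, angles in degrees, forces in N, time in s.
With the tool pointing down it reaches from about 0.375 to 0.925 m from the base axis. Payload 5.7 kg.
Tool frame: the origin (TCP) lies at the centre of the arm's flange, where the gripper is bolted on; the fingertips stand robot.nose_length ahead of it and the grasp point (between the pads) lies 155 mm ahead of it (robot.nose_length is the distance from the TCP to the fingertips, in m); z points along the fingers, y is the line along which they close (so a half turn about z gives the same grasp; the last joint's range is limited). The gripper opens to 85 mm and grips with 20 to 120 N. Pads are 22 mm wide; open, the fingers measure 114 mm over their backs; the gripper's body (76 mm by 85 mm) begins 54 mm behind the grasp point. The pads swing forward as they close: fully open they stand 13 mm farther back than shut.
Start: joints at [-71.797, 20.558, 86.54, -0, 72.909, -6.595], TCP at [0.252, -0.545, 0.405] pointing down, gripper open.
Joint ranges: [-170.27, 170.27], [-57.76, 135], [12.27, 136.19], [-55.21, 235.2], [11.17, 155.16], [-170.74, 170.74]. Speed limits (degrees/s): [136.94, 136.94, 180, 180, 180, 180].

### API

Orientations are given as a 3x3 rotation matrix whose columns are the frame's x, y, z axes.
In Python, from bench import robot gives the robot as it stands. The module is installed in compiled form; this text tells all that it offers.
- The arm moves only by the shell command python3 -m jog 'ROWS' [FORCE]. ROWS is text: rows parted by semicolons, each of 7 numbers parted by spaces: the shift along the tool's x, y, z in m, then the turn, a rotation vector about the tool's x, y, z in degrees, then the opening, from 0 (shut) to 1 (fully open). In form: tx ty tz ax ay az fingers; .... A call has 1 to 5 rows; each row is the pose to reach, as a shift and turn from the pose commanded when the call began, along the tool's axes at that moment; what a row does not reach only later rows make up. A row lasts 1/12 s, in which the tool goes at most 41.7 mm and 7.16 degrees, less where a joint would pass 70% of its speed; a pose out of reach is approached as far as the arm can. A call with a gripper value outside its range is refused whole. The fingers move at their own pace and stop on an object; FORCE is the grip in N (left out, the last holds). Time passes only in rows, so rows that repeat a pose let the fingers close. It gives the time, the measured TCP pose, the force, the opening and the grip force at its end, in the units of the state.
- robot.sense(): the state, without advancing time (a new reading comes with each control period).
- robot.camera(name): name is "scene" or "side" or "wrist"; returns the picture (480x640x3 uint8, red, green, blue); there is no depth.
- robot.camera_info(name): a dict with "fx", "fy", "cx", "cy" (pixels), "distortion" ([k1, k2, p1, p2, k3] as OpenCV has them; the pictures are not rectified), "world_to_cam" (4x4, takes a point from world to camera coordinates). Camera axes: x right, y down, z forward; pixel columns grow to the right and rows downward; lengths in m; the calibration is good to about 2 mm. A picture is of the moment at which its call begins: read the wrist's pose just before it. camera_info takes no time and is no camera call; for the wrist camera it gives the pose at the moment of the call.
- robot.finish_job(): hands the job in; it is judged then, once.
Trained networks look in the newest picture that a camera, given by its name, has taken for a name from the list of things; names that differ only in an ending like _2 or _b are one class to them, and where a whole thing is asked for, a point or a joint stands for the part that bears it (a point fixed in the world has none). Each returns a list of dicts, best first, with "score" (0 to 1); they miss things now and then, are a little off and sometimes report something else, mostly with a low value. They report only what shows in the picture. A call takes as long as a camera call. They do not tell look-alikes from the thing itself.
- robot.find_in(camera, query): "point" ([x, y, z] in m, in the coordinates of the camera as it stood for that picture, good to about 4 mm: the middle of the surface that is visible of it).
- robot.pinpoint(camera, query): "point" ([x, y, z] in m, in the coordinates of the camera as it stood for that picture, good to about 4 mm: a listed point, or the origin of a listed thing).
The state is a dict: "time": time; "joint_positions": joint angles; "qvel": joint speeds; "joint_torque": joint torques, N m; "ee_pos": TCP position; "ee_rot": TCP orientation; "force": force on the tool from outside, world axes, zero at the start; "ft_torque": the same for the moment, N m; "width": finger opening in m; "grasp_force": force on a finger pad.
Only numpy, scipy, OpenCV 4.12 (cv2) and the standard library are available. Lean on these libraries where they do the work, as an engineer would, in place of code of your own. Each camera call takes 0.05 s, during which the arm holds its last target. There are 200 camera calls.

### The job

The stand that keeps the medicine box's key has been knocked over: set it upright on the worktop with the key still in it and let go of it, then draw the key out, push it fully home in the keyhole on the box (the pins are sticky, so jiggle it past them rather than forcing it hard), and turn it clockwise about a quarter turn so that the lid springs ajar. The lock is sprung and snaps back, so finish while still holding the key turned, with the stand left standing; do not knock over or push about the other things on the worktop.

Things in the scene. Friction and masses are not known exactly. Their poses are not given: they have to be found in the camera images.
- key_stand: Key stand: square beech block on a heavy steel foot, 48 x 48 x 52 mm tall, 0.4 kg. Origin: centre of the foot's underside; z from foot to slotted top. Starts lying on a flat side, origin 24 mm up, z level and pointing to the robot's right (-y, within 0.4 rad), x level. Bottom-heavy: centre of mass about 17 mm above the foot, so if let go within 45 degrees of upright it rocks upright by itself.
- stand_slot (a point): Mouth of the stand's key slot: centre of its top face, 52 mm above its origin. Axes as the stand's. The slot is 16.5 mm along x, 7.2 mm along y, 37 mm deep. The key starts in it, collar on the top face, axes parallel to the stand's, held by nothing but friction; it draws straight out.
- key: Key, 0.04 kg, 72 mm long. Origin: centre of the underside of its collar; z towards the grip. Collar 16 mm across, from 0 to 4 mm; round neck 4.6 mm thick from 0 to -8; steel blade 14 mm wide (x), 5 mm thick (y) from -8 to -34 with a round-nosed tip. Both ways round (half a turn about z) are the same.
- key_grip (a point): Middle of the key's flat red plastic grip, 21 mm above the key's origin: 30 mm wide (x), 10 mm thick (y), 34 mm tall (from 4 to 38 mm above the origin). Pinch it across its thickness with the fingertips 8 mm or more above the key's origin.
- key_tip (a point): Tip of the key's blade, 34 mm below the key's origin. Axes as the key's.
- lockbox: Medicine box, screwed to the worktop: cream steel, 160 mm (x) x 170 mm (y) x 75 mm tall, with a flat fixed front deck 64 mm deep and behind it a lid with a green cross. Origin: centre of its underside; x points to its rear, y to its left.
- keyhole (a point): Centre of the box's keyhole, on the deck's top, 75 mm above the worktop, 48 mm in front of the box's centre, within a flat steel ring 33 mm across. z up, x to the box's rear. Slot 16.5 mm along x, 7.4 mm along y, 2 mm bevel; keyway below 15.2 x 6.6 mm. Key home: collar on the deck, key origin at this point. Only within 2 mm of home can it turn; turned, it cannot be drawn out.
- lock_pins (a point): Middle of the keyway, 20 mm below the keyhole. Two sticky sprung pins, 16 and 25 mm below the deck, stick out into the keyway from its two long walls and press on the flat sides of the blade. A straight push sticks there until about 10 to 22 N; it passes with less if the key is worked a millimetre to and fro along the slot's y.
- lock_plug (a joint): Turn of the lock cylinder (rad): 0 in line with the slot, grows clockwise seen from above, stop at 1.5. A spring turns it back; turning it to the stop takes up to about 0.15 N m. The key has some 0.1 rad of play in it, so the hand turns farther.
- box_lid (a joint): Angle of the lid (rad), hinged along the box's rear edge: under 0.03 shut, 0.14 ajar (its front edge, 33 mm behind the keyhole, then stands 13 mm higher). A spring lifts it when the catch lets go, at about 1.15 rad of the cylinder.
- mug: White mug with a leaf pattern, 82 mm across, 94 mm tall, standing behind the key stand; leave it alone. Origin: underside.
- tea_box: Dark blue tea box, 66 x 79 x 102 mm, at the back; leave it alone. Origin: underside.
- egg_timer: Red and white kitchen timer, 63 mm across, 60 mm tall, to the right of the medicine box; leave it alone. Origin: underside.
- honey_jar: Honey jar with a yellow lid, 63 mm across, 104 mm tall, to the right of the medicine box; leave it alone. Origin: underside.
Things that resemble listed ones, but are neither listed nor needed, are in the scene too. Several things have the shape of the key_stand; the one meant has the colours described above.

How it is judged (in metres and radians):
On the way, in this order (a step that is already met when the one before it is completed fails the run):
1. the stand is upright on the worktop, let go, with the key sitting in it (angle between key_stand's own z axis and vertical below 0.1 rad and height (world z) of key_stand below 0.006 m and not (contact force between the fingers and key_stand above 0.5 N) and z of key in the frame of key_stand below 0.058 m and horizontal distance between key and key_stand below 0.008 m), for 0.3 s.
2. the key is fully home in the keyhole (z of key in the frame of keyhole between -0.003 and 0.003 m and horizontal distance between key and keyhole below 0.004 m and angle between key's own z axis and vertical below 0.12 rad), for 0.1 s.
At the end, for the whole second after the job is handed in: Key home: collar within 3 mm of the deck and 4 mm of the centre, under 0.12 rad of tilt; fingers hold it with over 2 N; cylinder turned over 1.25 rad; lid ajar over 0.1 rad; stand on the worktop, upright within 0.1 rad, not touched by the fingers (all of step 2 and angle between key_stand's own z axis and vertical below 0.1 rad and height (world z) of key_stand below 0.006 m and not (contact force between the fingers and key_stand above 0.5 N) and value of joint lock_plug above 1.25 rad and value of joint box_lid above 0.1 rad and contact force between the fingers and key above 2 N); the arm keeps its last pose, push and grip.
It fails at once if the mug is pushed more than 25 mm or tipped (distance of mug from where it was at the start of the episode above 0.025 m or angle between mug's own z axis and vertical above 0.3 rad).
It fails at once if the tea box is pushed more than 25 mm or tipped (distance of tea_box from where it was at the start of the episode above 0.025 m or angle between tea_box's own z axis and vertical above 0.3 rad).
It fails at once if the egg timer is pushed more than 25 mm or tipped (distance of egg_timer from where it was at the start of the episode above 0.025 m or angle between egg_timer's own z axis and vertical above 0.3 rad).
It fails at once if the honey jar is pushed more than 25 mm or tipped (distance of honey_jar from where it was at the start of the episode above 0.025 m or angle between honey_jar's own z axis and vertical above 0.3 rad).
It fails at once if the key is forced: it is pressed against the box or its lock with over 60 N (contact force between key and lockbox above 60 N).
It also fails if it takes over 64 s, if anything falls off the work surface, if the arm or the gripper's body presses on something with over 40 N, if the wrist force passes 120 N, or if a joint passes its speed limit or range.

## Working session

There is one attempt and no reset: what is moved stays moved. The work goes in short steps, Python scripts to look and compute and a shell command to move; the robot and the scene stay as the last step left them, time stands still between calls to the robot, and variables do not carry over. Pictures are saved under pics/ and viewed, at most 10 in all, crops included, and the job is handed in when it is done.

```bash
mkdir -p pics; cat > h.py <<'E'
import numpy as np, cv2
from bench import robot
def world(cam,p):
    T=np.linalg.inv(np.array(robot.camera_info(cam)["world_to_cam"])); return (T@np.r_[p,1])[:3]
def pix(cam,P):
    i=robot.camera_info(cam); T=np.array(i["world_to_cam"]); K=np.array([[i["fx"],0,i["cx"]],[0,i["fy"],i["cy"]],[0,0,1.]])
    q,_=cv2.projectPoints(np.atleast_2d(np.array(P,float)),cv2.Rodrigues(T[:3,:3])[0],T[:3,3],K,np.array(i["distortion"],float)); return q[:,0]
def onplane(cam,uv,z):
    i=robot.camera_info(cam); T=np.linalg.inv(np.array(i["world_to_cam"])); K=np.array([[i["fx"],0,i["cx"]],[0,i["fy"],i["cy"]],[0,0,1.]])
    u=cv2.undistortPoints(np.array(uv,float).reshape(-1,1,2),K,np.array(i["distortion"],float))[:,0]
    d=np.c_[u,np.ones(len(u))]@T[:3,:3].T; o=T[:3,3]; return o+d*((z-o[2])/d[:,2])[:,None]
def shot(cam,name=None):
    im=robot.camera(cam)
    if name: cv2.imwrite("pics/"+name,im[:,:,::-1])
    return im
def see(cam,qs,fn="pinpoint",n=4):
    for q in qs:
        for r in getattr(robot,fn)(cam,q)[:n]:
            w=world(cam,r["point"]); print(cam,fn,q,round(r["score"],2),w.round(4),pix(cam,w)[0].round())
E
python3 - <<'E'
from h import *
print(robot.nose_length, robot.sense())
a=shot("scene","a.png");see("scene",["key_stand","key","keyhole","lockbox","mug"])
b=shot("side","b.png");see("side",["key_stand","key","keyhole"])
for c in("scene","side"):print(c,np.linalg.inv(np.array(robot.camera_info(c)["world_to_cam"])).round(3))
E
```

```text
0.1734 {'time': 0.0, 'joint_positions': array([-7.17971319e+01,  2.05976543e+01,  8.65997033e+01,  1.09204994e-04,
        7.29093470e+01, -6.59381647e+00]), 'qvel': array([ 0.05479777, -0.08686171,  0.03092446,  0.13423611,  0.00521792,
        0.00228312]), 'joint_torque': array([-1.04122348e-03, -5.27625811e+01, -2.78619701e+01, -2.26434413e-04,
        1.31840011e-02,  2.49213548e-05]), 'ee_pos': array([ 0.25152513, -0.54432488,  0.40385146]), 'ee_rot': array([[ 9.07802047e-01,  4.19398506e-01, -5.80033441e-04],
       [ 4.19398852e-01, -9.07800348e-01,  1.76971617e-03],
       [ 2.15661756e-04, -1.84981732e-03, -9.99998266e-01]]), 'force': array([0.37489582, 1.16135314, 0.6698022 ]), 'ft_torque': array([-0.02987927, -0.02424077, -0.05040862]), 'grasp_force': 0.0, 'width': 0.0856400856146121}
scene pinpoint key_stand 0.95 [ 0.5531 -0.0831  0.024 ] [281. 258.]
scene pinpoint key_stand 0.73 [0.4688 0.1836 0.0233] [177. 250.]
scene pinpoint key_stand 0.56 [0.4809 0.0535 0.0229] [220. 258.]
scene pinpoint key 0.41 [0.4647 0.0021 0.0189] [232. 267.]
scene pinpoint keyhole 0.68 [ 0.471  -0.2586  0.0747] [327. 268.]
scene pinpoint lockbox 0.66 [ 0.5197 -0.263   0.0033] [338. 287.]
scene pinpoint mug 0.91 [ 0.6642  0.0279 -0.0028] [268. 243.]
side pinpoint key_stand 0.72 [0.4773 0.0535 0.023 ] [266. 230.]
side pinpoint key_stand 0.63 [ 0.5521 -0.0846  0.0212] [304. 249.]
side pinpoint key_stand 0.59 [0.4673 0.1884 0.0299] [251. 207.]
side pinpoint key 0.59 [0.4644 0.008  0.0226] [266. 239.]
side pinpoint keyhole 0.65 [ 0.473  -0.2618  0.0733] [298. 278.]
scene [[ 0.473 -0.353  0.807 -0.507]
 [-0.881 -0.192  0.432 -0.768]
 [ 0.002 -0.915 -0.402  0.63 ]
 [ 0.     0.     0.     1.   ]]
side [[ 0.933 -0.223  0.284  0.155]
 [-0.361 -0.547  0.755 -1.24 ]
 [-0.013 -0.807 -0.591  0.928]
 [ 0.     0.     0.     1.   ]]
```

```bash
python3 - <<'E'
import cv2,numpy as np
a=cv2.imread("pics/a.png")[200:320,140:380]; b=cv2.imread("pics/b.png")[180:300,200:440]
cv2.imwrite("pics/ab.png",np.vstack([cv2.resize(x,(600,300),interpolation=cv2.INTER_CUBIC) for x in(a,b)]))
E
```

```text
(no output)
```

View pics/ab.png

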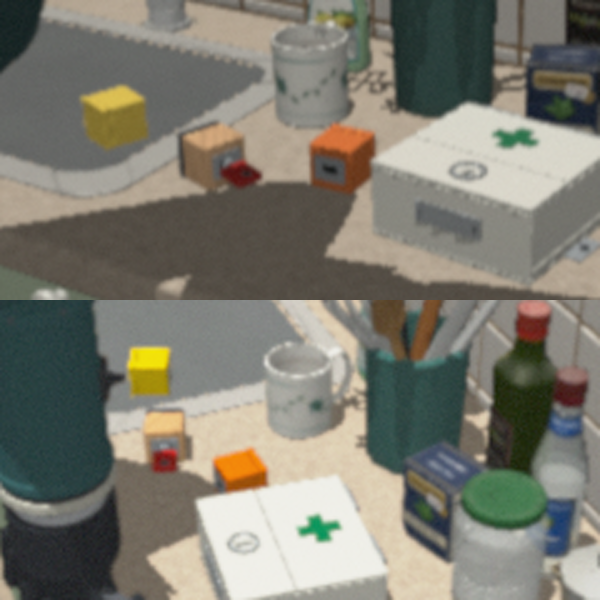

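View pics/a.png

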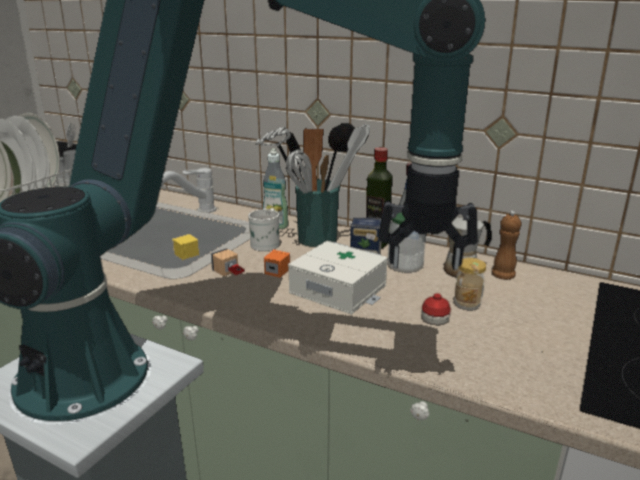

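Look-alikes (scene view): yellow block (185,245), beech block with dark foot and red grip (224,262), orange block (277,262). The beech one fits: wood colour, steel foot and the red key in its slot. The crop confirms it.

```bash
cat >> h.py <<'E'
from scipy.spatial.transform import Rotation as Ro
def frame(y,z):
    z=np.array(z,float);z/=np.linalg.norm(z);y=np.array(y,float);y-=z*(y@z);y/=np.linalg.norm(y);return np.c_[np.cross(y,z),y,z]
def go(P,R,off=0.155):
    "rows to put grasp point (off ahead of TCP) at P with orientation R"
    s=robot.sense();R0=s["ee_rot"];t=np.array(P)-off*R[:,2]
    d=R0.T@(t-s["ee_pos"]);v=Ro.from_matrix(R0.T@R).as_rotvec(degrees=True)
    print("shift",d.round(4),"turn",v.round(2),"rows>=",round(max(np.linalg.norm(d)/.0417,np.linalg.norm(v)/7.16),1))
E
python3 - <<'E'
from h import *
go([0.44,-0.06,0.18],frame([.96,-.29,0],[0,0,-1]))
T=np.array(robot.camera_info("wrist")["world_to_cam"]);s=robot.sense()
X=np.eye(4);X[:3,:3]=s["ee_rot"];X[:3,3]=s["ee_pos"];print((T@X).round(3))
E
```

```text
shift [ 0.3742 -0.361   0.0697] turn [-1.000e-02 -0.000e+00 -4.839e+01] rows>= 12.6
[[ 0.001  1.     0.     0.001]
 [-0.957  0.001 -0.291  0.079]
 [-0.291  0.     0.957 -0.006]
 [ 0.     0.     0.     1.   ]]
```

```bash
python3 -m jog '0.03 -0.029 0.005 0 0 -7 1; 0.06 -0.058 0.01 0 0 -14 1; 0.09 -0.087 0.015 0 0 -21 1; 0.12 -0.116 0.02 0 0 -28 1; 0.15 -0.145 0.025 0 0 -35 1' 40
python3 - <<'E'
from h import *
go([0.44,-0.06,0.18],frame([.96,-.29,0],[0,0,-1]))
E
```

```text
time: 0.92
ee_pos: [0.3265, -0.3501, 0.3798]
ee_rot: [[0.499, 0.867, 0.0], [0.867, -0.499, -0.0], [0.0, 0.0, -1.0]]
force: [0.5, 0.2, -0.2]
width: 0.0852
grasp_force: 0.0
shift [ 0.308  -0.0463  0.0448] turn [  0.02  -0.   -13.09] rows>= 7.5
```

```bash
python3 -m jog '0.04 -0.006 0.006 0 0 -2.6 1; 0.08 -0.012 0.012 0 0 -5.2 1; 0.12 -0.018 0.018 0 0 -7.8 1; 0.16 -0.024 0.024 0 0 -10.4 1; 0.2 -0.03 0.03 0 0 -13 1'
python3 -m jog '0.035 0 0.005 0 0 0 1; 0.07 0 0.01 0 0 0 1; 0.1 0 0.014 0 0 0 1; 0.1 0 0.014 0 0 0 1'
python3 - <<'E'
from h import *
shot("wrist","w1.png");see("wrist",["key_stand","key","stand_slot","key_grip","key_tip"])
E
```

```text
time: 1.33
ee_pos: [0.4013, -0.1621, 0.35]
ee_rot: [[0.294, 0.956, 0.001], [0.956, -0.294, -0.0], [-0.0, 0.001, -1.0]]
force: [0.5, -0.3, -0.7]
width: 0.0854
grasp_force: 0.0
time: 1.67
ee_pos: [0.431, -0.0642, 0.3354]
ee_rot: [[0.292, 0.956, -0.0], [0.956, -0.292, 0.002], [0.002, -0.001, -1.0]]
force: [-0.2, -0.2, 0.8]
width: 0.0854
grasp_force: 0.0
wrist pinpoint key_stand 0.86 [0.4756 0.0531 0.0296] [337.  13.]
wrist pinpoint key_stand 0.63 [ 0.5491 -0.0878  0.0274] [501. 201.]
wrist pinpoint key 0.6 [0.4628 0.0082 0.0237] [337.  96.]
wrist pinpoint stand_slot 0.93 [ 0.4638 -0.0013  0.0263] [342. 109.]
wrist pinpoint stand_slot 0.92 [ 0.4988 -0.093   0.0264] [428. 226.]
wrist pinpoint key_grip 0.57 [ 0.4522 -0.023   0.0211] [334. 147.]
```

View pics/w1.png

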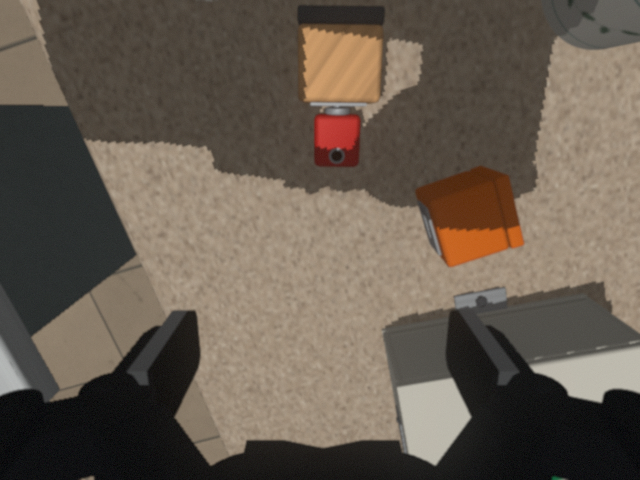

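```bash
python3 - <<'E'
from h import *
p=onplane("wrist",[(304,100),(381,102),(384,24),(299,24),(336,156),(337,118)],.048);print(p.round(4))
print("grip",onplane("wrist",[(315,164),(358,165),(359,116),(316,116)],.029).round(4))
a=p[:2].mean(0);b=p[2:4].mean(0);d=a-b;print(np.linalg.norm(d),np.degrees(np.arctan2(d[0],-d[1])), a-b)
E
```

```text
[[ 0.4432  0.01    0.048 ]
 [ 0.4858 -0.0044  0.048 ]
 [ 0.4979  0.0349  0.048 ]
 [ 0.4529  0.0489  0.048 ]
 [ 0.4517 -0.0264  0.048 ]
 [ 0.4587 -0.0054  0.048 ]]
grip [[ 0.4371 -0.0294  0.029 ]
 [ 0.4638 -0.0384  0.029 ]
 [ 0.4728 -0.0089  0.029 ]
 [ 0.4468 -0.0009  0.029 ]]
0.04058302238676412 -15.636326039849417 [-0.01093836 -0.03908112  0.        ]
```

```bash
python3 - <<'E'
from h import *
z=np.array([-.28,-.96,0]); a=np.radians(40)
R=frame([.96,-.28,0],np.cos(a)*np.array([0,0,-1])-np.sin(a)*z)
P=np.array([.472,.028,.027]); go(P-.1*R[:,2],R); print(R.round(3))
E
```

```text
shift [-0.0586  0.0135  0.1138] turn [ 0.39 40.01 -0.98] rows>= 5.6
[[ 0.214  0.96   0.18 ]
 [ 0.735 -0.28   0.617]
 [ 0.643 -0.    -0.766]]
```

```bash
python3 -m jog '-0.01 0.002 0.019 0 6.7 -0.2 1; -0.02 0.0045 0.038 0 13.4 -0.4 1; -0.03 0.007 0.057 0 20 -0.6 1; -0.04 0.009 0.076 0.2 26.7 -0.7 1; -0.049 0.011 0.095 0.3 33.3 -0.8 1'
python3 - <<'E'
from h import *
z=np.array([-.28,-.96,0]); a=np.radians(40)
R=frame([.96,-.28,0],np.cos(a)*np.array([0,0,-1])-np.sin(a)*z)
P=np.array([.472,.028,.027]); go(P-.05*R[:,2],R); go(P,R)
E
```

```text
time: 2.38
ee_pos: [0.4268, -0.1205, 0.2409]
ee_rot: [[0.235, 0.959, 0.16], [0.799, -0.285, 0.529], [0.553, 0.004, -0.833]]
force: [-0.8, 0.0, -0.8]
width: 0.0855
grasp_force: 0.0
shift [-0.0118  0.0015  0.0604] turn [ 0.34  6.45 -0.11] rows>= 1.5
shift [-0.0062  0.0012  0.1101] turn [ 0.34  6.45 -0.11] rows>= 2.6
```

```bash
python3 -m jog '-0.011 0.0015 0.03 0.3 6.4 -0.1 1; -0.0115 0.0015 0.06 0.3 6.4 -0.1 1; -0.0115 0.0015 0.06 0.3 6.4 -0.1 1'
python3 - <<'E'
from h import *
z=np.array([-.28,-.96,0]); a=np.radians(40)
R=frame([.96,-.28,0],np.cos(a)*np.array([0,0,-1])-np.sin(a)*z)
P=np.array([.472,.028,.027]); go(P,R)
shot("wrist","w2.png");shot("side");see("side",["key_stand"],n=2)
E
```

```text
time: 2.63
ee_pos: [0.4333, -0.0969, 0.1808]
ee_rot: [[0.222, 0.96, 0.172], [0.735, -0.281, 0.617], [0.64, -0.011, -0.768]]
force: [-0.6, 0.8, -0.3]
width: 0.0855
grasp_force: 0.0
shift [0.0014 0.0025 0.0469] turn [-0.44  0.17 -0.44] rows>= 1.1
side pinpoint key_stand 0.65 [0.4789 0.0549 0.0253] [266. 229.]
side pinpoint key_stand 0.56 [ 0.5532 -0.0829  0.0234] [304. 248.]
```

View pics/w2.png

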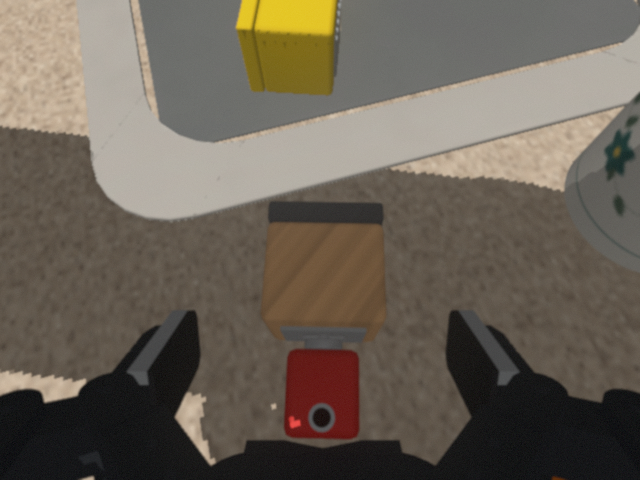

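Block (325,270) lies centred between the fingers (198 and 448); the key (322,395) is seated. Advance and grip.

```bash
python3 -m jog '0.0005 0.001 0.024 0 0.2 0 1; 0.001 0.001 0.046 0 0.2 0 1; 0.001 0.001 0.046 0 0.2 0 1; 0.001 0.001 0.046 0 0.2 0 0.4; 0.001 0.001 0.046 0 0.2 0 0.4' 50
python3 -m jog '0 0 0 0 0 0 0.3; 0 0 0 0 0 0 0.3; 0 0 0 0 0 0 0.3; 0 0 0 0 0 0 0.3; 0 0 0 0 0 0 0.3'
```

```text
time: 3.2
ee_pos: [0.4443, -0.0682, 0.1512]
ee_rot: [[0.213, 0.961, 0.176], [0.737, -0.277, 0.616], [0.641, -0.002, -0.768]]
force: [1.0, -0.9, -0.2]
width: 0.0635
grasp_force: 0.0
time: 3.62
ee_pos: [0.4439, -0.0684, 0.151]
ee_rot: [[0.214, 0.961, 0.176], [0.736, -0.278, 0.617], [0.642, -0.002, -0.767]]
force: [-2.0, -3.5, 7.9]
width: 0.0477
grasp_force: 50.5
```

```bash
python3 -m jog '0.014 0 -0.016 0 0 0 0.3; 0.028 0 -0.033 0 0 0 0.3; 0.038 0 -0.046 0 0 0 0.3; 0.038 0 -0.046 0 0 0 0.3'
python3 - <<'E'
from h import *
s=robot.sense();R0=s["ee_rot"];G=s["ee_pos"]+.155*R0[:,2]
for a in(18,36):
  print(a);go(G,R0@Ro.from_euler("y",-a,degrees=True).as_matrix())
a=np.radians(50);R=frame([.96,-.28,0],[-.28*np.sin(a),-.96*np.sin(a),-np.cos(a)])
go([.457,.007,.09],R)
E
```

```text
time: 3.95
ee_pos: [0.4445, -0.069, 0.2118]
ee_rot: [[0.213, 0.961, 0.178], [0.738, -0.278, 0.615], [0.64, 0.001, -0.768]]
force: [0.4, 0.7, -4.6]
width: 0.0473
grasp_force: 54.0
18
shift [0.0479 0.     0.0076] turn [  0. -18.  -0.] rows>= 2.5
36
shift [0.0911 0.     0.0296] turn [  0. -36.  -0.] rows>= 5.0
shift [ 0.1358 -0.0088  0.142 ] turn [ 6.000e-02 -8.979e+01  1.500e-01] rows>= 12.5
```

```bash
R='0.0162 0 0.0008 0 -6 0 0.3'; python3 -m jog '0.0162 0 0.0008 0 -6 0 0.3; 0.0322 0 0.0034 0 -12 0 0.3; 0.0479 0 0.0076 0 -18 0 0.3; 0.063 0 0.0134 0 -24 0 0.3; 0.0775 0 0.0208 0 -30 0 0.3'
python3 -m jog '0.0162 0 0.0008 0 -6 0 0.3; 0.0322 0 0.0034 0 -12 0 0.3; 0.0479 0 0.0076 0 -18 0 0.3; 0.063 0 0.0134 0 -24 0 0.3; 0.0775 0 0.0208 0 -30 0 0.3'
python3 -m jog '0.0162 0 0.0008 0 -6 0 0.3; 0.0322 0 0.0034 0 -12 0 0.3; 0.0479 0 0.0076 0 -18 0 0.3; 0.063 0 0.0134 0 -24 0 0.3; 0.0775 0 0.0208 0 -30 0 0.3'
python3 - <<'E'
from h import *
a=np.radians(50);R=frame([.96,-.28,0],[-.28*np.sin(a),-.96*np.sin(a),-np.cos(a)])
go([.457,.007,.045],R);go([.457,.007,.029],R)
shot("side","s3.png");see("side",["key_stand","key","stand_slot"],n=2)
cv2.imwrite("pics/s3c.png",cv2.resize(cv2.imread("pics/s3.png")[120:300,180:420],(800,600)))
E
```

```text
time: 4.37
ee_pos: [0.4639, 0.0014, 0.2433]
ee_rot: [[0.274, 0.961, 0.045], [0.946, -0.278, 0.166], [0.172, -0.003, -0.985]]
force: [-1.7, 0.5, -5.2]
width: 0.0474
grasp_force: 53.9
time: 4.78
ee_pos: [0.4862, 0.0788, 0.236]
ee_rot: [[0.259, 0.961, -0.098], [0.903, -0.277, -0.329], [-0.343, -0.003, -0.939]]
force: [-0.8, -0.0, -6.2]
width: 0.0474
grasp_force: 53.8
time: 5.2
ee_pos: [0.5044, 0.1425, 0.1891]
ee_rot: [[0.174, 0.961, -0.215], [0.619, -0.277, -0.735], [-0.766, -0.005, -0.643]]
force: [-0.9, -0.5, -5.3]
width: 0.0478
grasp_force: 53.8
shift [ 0.0182 -0.0075  0.0474] turn [-0.02 -0.05  0.35] rows>= 1.2
shift [ 0.0305 -0.0074  0.0577] turn [-0.02 -0.05  0.35] rows>= 1.6
side pinpoint key_stand 0.91 [ 0.5537 -0.0786  0.0247] [304. 247.]
side pinpoint key_stand 0.69 [0.4669 0.0176 0.1324] [263. 206.]
side pinpoint key 0.56 [0.4699 0.0195 0.1106] [265. 212.]
side pinpoint stand_slot 0.88 [ 0.499  -0.0896  0.0227] [287. 254.]
side pinpoint stand_slot 0.69 [0.4684 0.0195 0.1113] [264. 212.]
```

View pics/s3c.png

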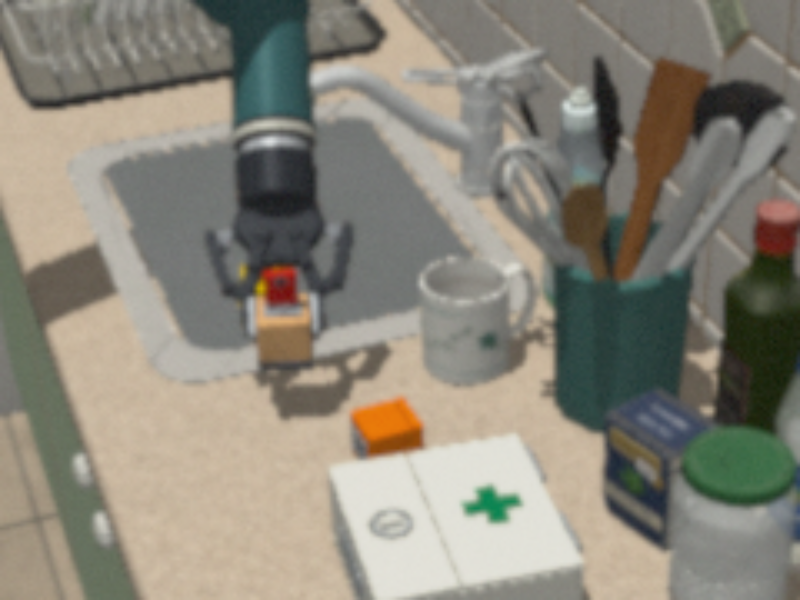

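The stand is upright in the grip (crop 283,330) with the red key in it (280,285). Lower it.

```bash
python3 -m jog '0.009 -0.004 0.024 0 0 0 0.3; 0.018 -0.0075 0.047 0 0 0.3 0.3; 0.022 -0.0075 0.051 0 0 0.3 0.3; 0.025 -0.0075 0.0535 0 0 0.3 0.3; 0.025 -0.0075 0.0535 0 0 0.3 0.3'
python3 -m jog '0.0008 0 0.0006 0 0 0 0.3; 0.0015 0 0.0013 0 0 0 0.3; 0.0023 0 0.0019 0 0 0 0.3; 0.0031 0 0.0026 0 0 0 0.3; 0.0031 0 0.0026 0 0 0 0.3'
```

```text
time: 5.82
ee_pos: [0.4903, 0.1192, 0.1373]
ee_rot: [[0.182, 0.96, -0.215], [0.621, -0.282, -0.732], [-0.763, -0.0, -0.647]]
force: [-0.1, 0.1, -5.6]
width: 0.0474
grasp_force: 53.8
time: 6.23
ee_pos: [0.49, 0.12, 0.1328]
ee_rot: [[0.181, 0.96, -0.214], [0.62, -0.28, -0.733], [-0.764, -0.0, -0.646]]
force: [0.2, 0.4, -4.8]
width: 0.0473
grasp_force: 53.8
```

```bash
python3 -m jog '0.0008 0 0.0006 0 0 0 0.3; 0.0015 0 0.0013 0 0 0 0.3; 0.0023 0 0.0019 0 0 0 0.3; 0.0031 0 0.0026 0 0 0 0.3; 0.0031 0 0.0026 0 0 0 0.3'
```

```text
time: 6.65
ee_pos: [0.4899, 0.12, 0.1301]
ee_rot: [[0.18, 0.96, -0.215], [0.617, -0.281, -0.735], [-0.766, 0.0, -0.643]]
force: [0.2, 6.7, 9.5]
width: 0.0476
grasp_force: 55.5
```

```bash
python3 -m jog '0.0008 0 0.0006 0 0 0 0.3; 0.0008 0 0.0006 0 0 0 0.3; 0.0015 0 0.0013 0 0 0 0.3;  0.0015 0 0.0013 0 0 0 0.3'
```

```text
time: 6.98
ee_pos: [0.4899, 0.1203, 0.1298]
ee_rot: [[0.181, 0.96, -0.215], [0.615, -0.281, -0.737], [-0.767, 0.001, -0.641]]
force: [-2.4, 13.4, 23.9]
width: 0.0477
grasp_force: 57.2
```

```bash
python3 -m jog '-0.0015 0 -0.0012 0 0 0 0.5; -0.0015 0 -0.0012 0 0 0 0.8; -0.0015 0 -0.0012 0 0 0 1; -0.0015 0 -0.0012 0 0 0 1; -0.0015 0 -0.0012 0 0 0 1'
python3 - <<'E'
from h import *
shot("wrist","w4.png");see("wrist",["key_stand","key","stand_slot","key_grip"],n=2)
shot("side","s4.png");see("side",["key_stand","key"],n=3)
c=np.hstack([cv2.resize(cv2.imread("pics/w4.png"),(400,300)),cv2.resize(cv2.imread("pics/s4.png")[180:270,210:330],(400,300))]);cv2.imwrite("pics/c4.png",c)
E
```

```text
time: 7.4
ee_pos: [0.4897, 0.1194, 0.1283]
ee_rot: [[0.18, 0.96, -0.215], [0.619, -0.281, -0.733], [-0.764, -0.001, -0.645]]
force: [-0.9, 0.4, 0.4]
width: 0.0854
grasp_force: 0.0
wrist pinpoint key_stand 0.79 [ 0.5515 -0.0831  0.0265] [575. 356.]
wrist pinpoint key_stand 0.73 [ 0.4549 -0.0024  0.0054] [327. 279.]
wrist pinpoint key 0.72 [0.4553 0.0093 0.0502] [318. 407.]
wrist pinpoint stand_slot 0.64 [ 0.4549 -0.0014  0.0525] [326. 415.]
side pinpoint key_stand 0.75 [ 0.5552 -0.0848  0.0208] [305. 249.]
side pinpoint key_stand 0.66 [4.56e-01 2.00e-04 2.50e-03] [265. 246.]
side pinpoint key 0.53 [ 0.4568 -0.0006  0.0542] [264. 232.]
```

View pics/c4.png

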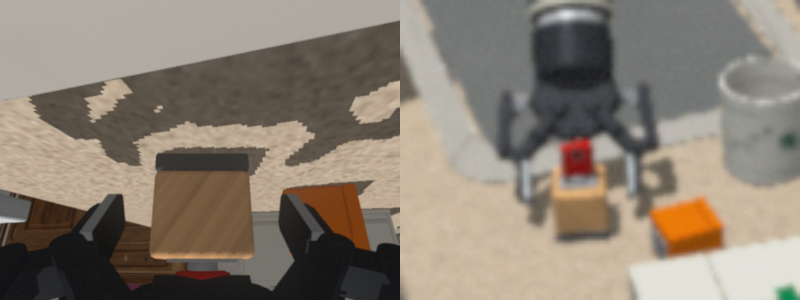

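```bash
python3 -m jog '0 0 -0.02 0 0 0 1; 0 0 -0.05 0 0 0 1; 0 0 -0.09 0 0 0 1; 0 0 -0.13 0 0 0 1; 0 0 -0.13 0 0 0 1'
python3 - <<'E'
from h import *
shot("side");see("side",["key_stand","key","key_grip"],n=2)
R=frame([.28,.96,0],[0,0,-1]); go([.405,.015,.15],R)
s=robot.sense(); print(s["joint_positions"])
E
```

```text
time: 8.22
ee_pos: [0.5208, 0.2198, 0.2168]
ee_rot: [[0.186, 0.961, -0.206], [0.624, -0.277, -0.731], [-0.759, 0.007, -0.651]]
force: [1.3, 0.1, -0.6]
width: 0.0855
grasp_force: 0.0
side pinpoint key_stand 0.61 [ 0.453  -0.0024  0.0016] [264. 247.]
side pinpoint key_stand 0.6 [0.4675 0.1864 0.0265] [251. 208.]
side pinpoint key 0.65 [ 0.5904 -0.5487 -0.0027] [389. 365.]
side pinpoint key 0.5 [ 4.562e-01 -3.000e-04  5.230e-02] [263. 233.]
side pinpoint key_grip 0.55 [ 0.4534 -0.0059  0.0712] [263. 228.]
shift [-0.2147 -0.0518  0.1103] turn [-39.05  38.85 -83.73] rows>= 14.0
[ 26.83470677  42.90087007  89.20317016 -33.89597622  87.5156609
  57.0809954 ]
```

```bash
python3 -m jog '-0.019 0 -0.016 -2.7 2.7 -5.8 1; -0.038 0 -0.033 -5.4 5.4 -11.6 1; -0.057 0 -0.049 -8.1 8.1 -17.4 1; -0.076 0 -0.065 -10.8 10.8 -23.2 1; -0.076 0 -0.065 -13.5 13.5 -29 1'
python3 - <<'E'
from h import *
R=frame([.28,.96,0],[0,0,-1]); go([.405,.015,.15],R)
E
```

```text
time: 8.83
ee_pos: [0.5184, 0.2146, 0.3154]
ee_rot: [[-0.297, 0.955, 0.008], [0.787, 0.249, -0.565], [-0.541, -0.161, -0.825]]
force: [0.9, -0.9, -0.4]
width: 0.0852
grasp_force: 0.0
shift [-0.1178 -0.1564  0.1204] turn [-25.18  25.42 -54.57] rows>= 9.1
```

```bash
python3 -m jog '-0.012 -0.016 0.012 -2.7 2.7 -5.8 1; -0.024 -0.031 0.024 -5.4 5.4 -11.6 1; -0.036 -0.047 0.036 -8.1 8.1 -17.4 1; -0.047 -0.062 0.048 -10.8 10.8 -23.2 1; -0.059 -0.078 0.06 -13.5 13.5 -29 1'
python3 - <<'E'
from h import *
R=frame([.28,.96,0],[0,0,-1]); go([.405,.015,.15],R)
E
```

```text
time: 9.25
ee_pos: [0.4592, 0.1148, 0.3063]
ee_rot: [[-0.732, 0.677, 0.075], [0.637, 0.72, -0.276], [-0.241, -0.155, -0.958]]
force: [-0.1, -0.2, 0.1]
width: 0.0853
grasp_force: 0.0
shift [-0.0235 -0.1083  0.0248] turn [-11.99  11.75 -25.68] rows>= 4.3
```

```bash
python3 -m jog '-0.005 -0.024 0.006 -2.7 2.7 -5.8 1; -0.01 -0.048 0.012 -5.4 5.4 -11.6 1; -0.016 -0.072 0.018 -8.1 8 -17.4 1; -0.0235 -0.108 0.0248 -12 11.75 -25.7 1; -0.0235 -0.108 0.0248 -12 11.75 -25.7 1'
python3 - <<'E'
from h import *
shot("wrist","w5.png");see("wrist",["key_stand","key","stand_slot","key_grip"],n=2)
print(robot.sense()["joint_positions"])
E
```

```text
time: 9.67
ee_pos: [0.4057, 0.0185, 0.3048]
ee_rot: [[-0.943, 0.332, 0.01], [0.332, 0.943, -0.031], [-0.02, -0.026, -0.999]]
force: [0.3, -0.9, -0.4]
width: 0.0852
grasp_force: 0.0
wrist pinpoint key_stand 0.87 [ 0.4561 -0.0021  0.002 ] [330. 290.]
wrist pinpoint key_stand 0.58 [ 0.5486 -0.0865  0.0285] [262. 448.]
wrist pinpoint key 0.63 [0.4532 0.0035 0.0518] [335. 316.]
wrist pinpoint stand_slot 0.88 [0.5193 0.1685 0.0248] [610. 307.]
wrist pinpoint stand_slot 0.81 [ 0.4575 -0.0029  0.054 ] [325. 326.]
wrist pinpoint key_grip 0.92 [ 0.4547 -0.004   0.0736] [319. 339.]
[ -5.95405705  12.49417623 116.14707941  -2.39790445  50.35760192
 -74.68582153]
```

View pics/w5.png

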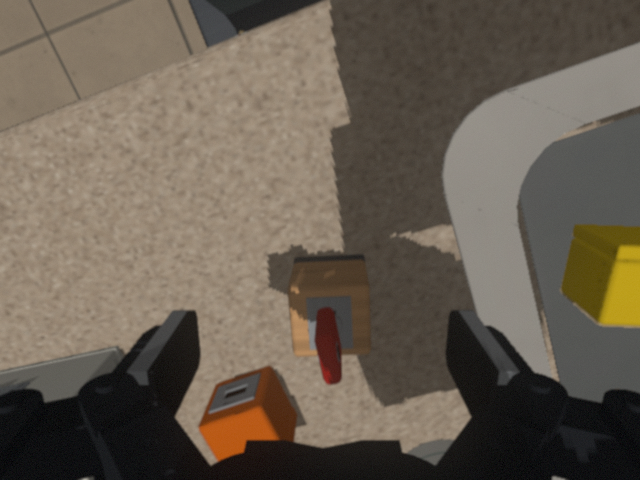

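Beech block (330,305), key grip red from (325,312) to (332,380), centred; orange look-alike at (248,415). Fit the grip's pose to the red mask.

```bash
cat >> h.py <<'E'
from scipy.optimize import minimize
def redfit(cam,im,x0,z0=.052,win=None,lean=False):
    "fit key (x,y,yaw of key x[deg],z-offset or lean) to red pixels"
    h=cv2.cvtColor(im,cv2.COLOR_RGB2HSV); m=(((h[...,0]<8)|(h[...,0]>172))&(h[...,1]>150)&(h[...,2]>40)).astype(np.uint8)
    c=pix(cam,[[x0[0],x0[1],z0+.025]])[0]; k=np.zeros_like(m);cv2.circle(k,(int(c[0]),int(c[1])),win or 80,1,-1);m&=k
    B=np.array([[a,b,d] for a in(-.015,.015) for b in(-.005,.005) for d in(.004,.038)])
    def iou(p):
        R=Ro.from_euler("zxy",[p[2],p[3] if lean else 0,p[4] if lean else 0],degrees=True).as_matrix()
        q=pix(cam,B@R.T+[p[0],p[1],z0]); o=np.zeros_like(m)
        cv2.fillConvexPoly(o,np.round(cv2.convexHull(q.astype(np.float32))*16).astype(np.int32),1,shift=4)
        return -(o&m).sum()/max((o|m).sum(),1)
    best=None
    for dy in(-12,0,12):
        p0=np.r_[x0[0],x0[1],x0[2]+dy,0,0][:5 if lean else 3]
        S=np.vstack([p0]+[p0+e for e in np.diag([.006,.006,8,2,2][:len(p0)])])
        r=minimize(iou,p0,method="Nelder-Mead",options=dict(initial_simplex=S,xatol=1e-5,fatol=1e-4,maxiter=600))
        if best is None or r.fun<best.fun: best=r
    return best.x.round(4),-best.fun
E
python3 - <<'E'
from h import *
im=cv2.imread("pics/w5.png")[:,:,::-1].copy()
print(redfit("wrist",im,[.456,-.002,-18]),redfit("wrist",im,[.456,-.002,-18],lean=True))
s=robot.sense()
R=frame([.32,.95,0],[0,0,-1]);go([.456,-.002,.12],R)
E
```

```text
(array([ 4.75300e-01,  2.47000e-02, -8.68889e+01]), np.float64(-0.0)) (array([ 4.55300e-01,  2.92000e-02, -8.83196e+01,  6.65000e-01,
        7.83220e+00]), np.float64(-0.0))
shift [-0.0513 -0.0041  0.032 ] turn [-1.56  1.42 -1.14] rows>= 1.5h.py:38: RuntimeWarning: overflow encountered in scalar negative
  return -(o&m).sum()/max((o|m).sum(),1)
```

```bash
sed -i 's/return -(o&m).sum()/return -float((o\&m).sum())/' h.py; python3 - <<'E'
from h import *
im=cv2.imread("pics/w5.png")[:,:,::-1].copy()
print(redfit("wrist",im,[.456,-.002,-18]),redfit("wrist",im,[.456,-.002,-18],lean=True))
E
```

```text
(array([ 4.58100e-01,  1.00000e-04, -1.66876e+01]), np.float64(0.734321550741163)) (array([ 4.61100e-01, -3.30000e-03, -1.48333e+01, -4.83500e+00,
       -3.62700e-01]), np.float64(0.7611408199643493))
```

```bash
python3 - <<'E'
from h import *
R=frame([.285,.958,0],[0,0,-1]);go([.457,-.001,.13],R)
E
```

```text
shift [-0.0521 -0.003   0.022 ] turn [-1.59  1.39 -3.19] rows>= 1.4
```

```bash
python3 -m jog '-0.026 -0.0015 0.01 -0.8 0.7 -1.6 0.7; -0.052 -0.003 0.02 -1.6 1.4 -3.2 0.6; -0.052 -0.003 0.022 -1.6 1.4 -3.2 0.6; -0.052 -0.003 0.022 -1.6 1.4 -3.2 0.6'
python3 - <<'E'
from h import *
im=shot("wrist","w6.png");see("wrist",["key","stand_slot","key_grip"],n=1)
print(redfit("wrist",im,[.457,-.001,-16.5],win=150))
im=shot("side");print(redfit("side",im,[.457,-.001,-16.5],win=30)); see("side",["key","key_grip"],n=2)
R=frame([.285,.958,0],[0,0,-1]);go([.457,-.001,.08],R)
E
```

```text
time: 10.25
ee_pos: [0.4586, -0.0001, 0.2846]
ee_rot: [[-0.959, 0.282, 0.0], [0.282, 0.959, 0.0], [-0.0, 0.0, -1.0]]
force: [-0.5, -0.1, 0.3]
width: 0.0507
grasp_force: 0.0
wrist pinpoint key 0.97 [0.4519 0.0059 0.0554] [329. 253.]
wrist pinpoint stand_slot 0.95 [0.5131 0.1687 0.0231] [626. 256.]
wrist pinpoint key_grip 0.82 [ 0.4485 -0.0051  0.0769] [304. 267.]
(array([ 4.53700e-01, -5.00000e-04, -1.38252e+01]), np.float64(0.7635767790262172))
(array([ 4.53800e-01,  1.70000e-03, -2.20216e+01]), np.float64(0.41605839416058393))
side pinpoint key 0.4 [0.4532 0.     0.0506] [262. 233.]
side pinpoint key_grip 0.51 [ 0.4532 -0.0049  0.0742] [262. 227.]
shift [-0.0005 -0.001   0.0508] turn [0.06 0.03 0.29] rows>= 1.2
```

View pics/w6.png

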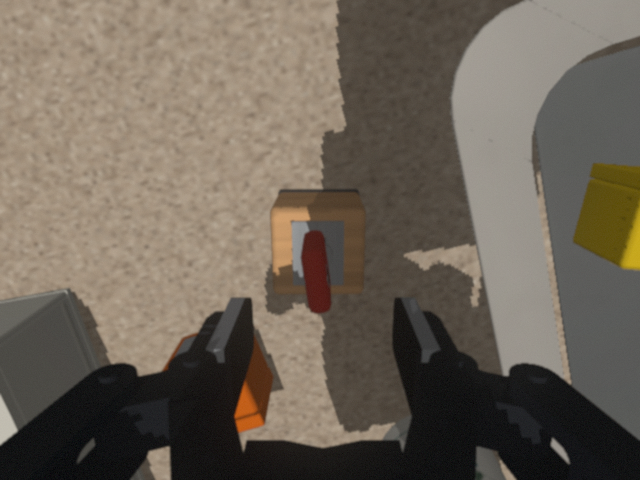

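Key grip (315,270) stands in the beech block's slot (318,245), between the fingers (235 and 410). Stand centre by grasp bookkeeping is (0.454, -0.002); descend and pinch.

```bash
python3 -m jog '0.004 -0.003 0 0 0 0 0.6; 0.004 -0.003 0.025 0 0 0 0.6; 0.004 -0.003 0.0495 0 0 0 0.6; 0.004 -0.003 0.0495 0 0 0 0.6; 0.004 -0.003 0.0495 0 0 0 0.3' 40
python3 -m jog '0 0 0 0 0 0 0.2; 0 0 0 0 0 0 0.1; 0 0 0 0 0 0 0; 0 0 0 0 0 0 0; 0 0 0 0 0 0 0' 40
```

```text
time: 11.02
ee_pos: [0.4516, -0.0021, 0.2356]
ee_rot: [[-0.96, 0.281, -0.002], [0.281, 0.96, 0.002], [0.003, 0.001, -1.0]]
force: [-0.2, 0.1, 1.3]
width: 0.0406
grasp_force: 0.0
time: 11.43
ee_pos: [0.4532, -0.0023, 0.2373]
ee_rot: [[-0.96, 0.281, 0.003], [0.281, 0.96, 0.001], [-0.003, 0.002, -1.0]]
force: [-0.6, 0.1, 7.4]
width: 0.0092
grasp_force: 40.8
```

```bash
python3 -m jog '0 0 -0.008 0 0 0 0; 0 0 -0.02 0 0 0 0; 0 0 -0.035 0 0 0 0; 0 0 -0.05 0 0 0 0; 0 0 -0.05 0 0 0 0' 50
python3 -m jog '0 0 -0.02 0 0 0 0; 0 0 -0.045 0 0 0 0; 0 0 -0.065 0 0 0 0; 0 0 -0.065 0 0 0 0; 0 0 -0.065 0 0 0 0' 50
python3 - <<'E'
from h import *
im=shot("side","s7.png");see("side",["key_stand","key","key_tip","key_grip","keyhole","lockbox"],n=2)
im=shot("scene","c7.png");see("scene",["key_stand","key","key_tip","keyhole","lockbox"],n=2)
shot("wrist","w7.png");see("wrist",["key_stand","key","key_grip","key_tip","keyhole"],n=2)
E
```

```text
time: 11.85
ee_pos: [0.4537, -0.0023, 0.2889]
ee_rot: [[-0.96, 0.281, 0.006], [0.281, 0.96, 0.0], [-0.006, 0.002, -1.0]]
force: [0.1, 0.2, -0.3]
width: 0.009
grasp_force: 49.0
time: 12.27
ee_pos: [0.4529, -0.0023, 0.3519]
ee_rot: [[-0.96, 0.281, 0.004], [0.281, 0.96, 0.001], [-0.003, 0.002, -1.0]]
force: [0.5, 0.2, 0.0]
width: 0.0089
grasp_force: 49.0
side pinpoint key_stand 0.85 [ 4.543e-01 -1.000e-04  1.300e-03] [264. 247.]
side pinpoint key_stand 0.72 [0.469  0.1875 0.0271] [251. 208.]
side pinpoint key 0.51 [ 0.4539 -0.0013  0.1645] [260. 200.]
side pinpoint key_tip 0.54 [ 0.4501 -0.0039  0.1375] [260. 209.]
side pinpoint key_grip 0.61 [ 0.4515 -0.0055  0.1866] [259. 194.]
side pinpoint keyhole 0.61 [ 0.4713 -0.2612  0.0738] [297. 278.]
side pinpoint keyhole 0.55 [ 0.4989 -0.5041 -0.002 ] [345. 362.]
side pinpoint lockbox 0.97 [ 0.5244 -0.2596 -0.0036] [317. 295.]
scene pinpoint key_stand 0.95 [ 0.4548 -0.0018 -0.0016] [232. 276.]
scene pinpoint key_stand 0.88 [0.4699 0.1861 0.0239] [177. 249.]
scene pinpoint key 0.47 [ 0.4509 -0.006   0.1627] [228. 215.]
scene pinpoint key 0.43 [ 0.4941 -0.5052 -0.0021] [434. 321.]
scene pinpoint key_tip 0.65 [ 0.4527 -0.0045  0.1286] [229. 228.]
scene pinpoint keyhole 0.75 [ 0.4708 -0.2608  0.0737] [328. 269.]
scene pinpoint lockbox 0.62 [0.6628 0.0325 0.0008] [267. 242.]
scene pinpoint lockbox 0.58 [ 0.5225 -0.2612  0.0019] [338. 287.]
wrist pinpoint key_stand 0.94 [0.4688 0.1895 0.0208] [588. 162.]
wrist pinpoint key_stand 0.79 [ 0.5509 -0.0821  0.0278] [260. 359.]
wrist pinpoint key 0.68 [0.452  0.0039 0.1659] [334. 296.]
wrist pinpoint key_grip 0.76 [ 0.4537 -0.0018  0.1851] [322. 327.]
wrist pinpoint key_tip 0.75 [ 4.511e-01 -3.000e-04  1.330e-01] [323. 268.]
wrist pinpoint keyhole 0.64 [ 0.4506 -0.0053  0.1864] [310. 324.]
```

```bash
python3 - <<'E'
from h import *
go([.43,-.2,.195],frame([0,1,0],[0,0,-1]))
E
```

```text
shift [-0.0338 -0.1961  0.0009] turn [  0.07   0.04 -16.3 ] rows>= 4.8
```

```bash
python3 -m jog '-0.006 -0.035 0 0 0 -3 0; -0.013 -0.075 0 0 0 -6.5 0; -0.02 -0.115 0 0 0 -10 0; -0.027 -0.155 0 0 0 -13 0; -0.034 -0.194 0 0 0 -16.3 0' 50
python3 -m jog '0 0 0 0 0 0 0; 0 0 0 0 0 0 0'
python3 - <<'E'
from h import *
shot("wrist","w8.png");see("wrist",["keyhole","lockbox","key","key_tip"],n=2)
print(robot.sense()["joint_positions"])
E
```

```text
time: 13.63
ee_pos: [0.4302, -0.1998, 0.351]
ee_rot: [[-1.0, -0.003, 0.001], [-0.003, 1.0, 0.001], [-0.001, 0.001, -1.0]]
force: [-0.2, 0.5, -0.6]
width: 0.0092
grasp_force: 49.1
time: 13.8
ee_pos: [0.4306, -0.2002, 0.3509]
ee_rot: [[-1.0, 0.005, 0.001], [0.005, 1.0, 0.001], [-0.001, 0.001, -1.0]]
force: [0.6, -0.6, -0.2]
width: 0.0092
grasp_force: 49.1
wrist pinpoint keyhole 0.61 [ 0.4724 -0.2475  0.079 ] [241. 302.]
wrist pinpoint lockbox 0.97 [ 5.173e-01 -2.585e-01 -2.000e-04] [247. 309.]
wrist pinpoint lockbox 0.42 [ 0.4297 -0.1982  0.1831] [316. 320.]
wrist pinpoint key 0.96 [ 0.4313 -0.1927  0.168 ] [329. 305.]
wrist pinpoint key_tip 0.62 [ 0.4285 -0.1965  0.1307] [320. 265.]
[-3.29466492e+01  1.37596518e+01  1.05539820e+02  1.01868638e-01
  6.07381427e+01 -1.23088195e+02]
```

View pics/w8.png

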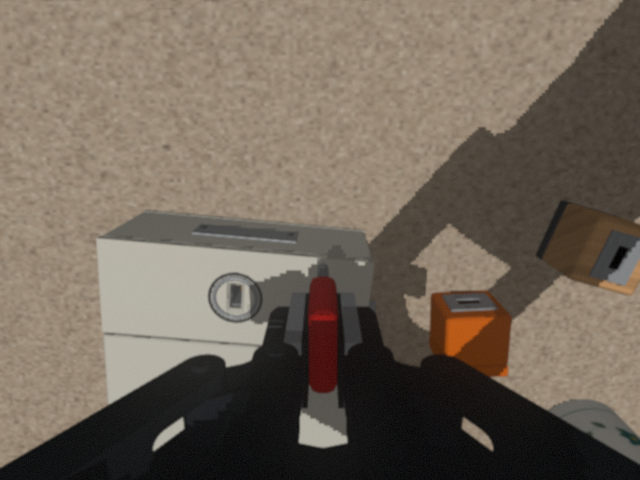

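Ring with slot at (235,297), deck front edge (98,238)-(372,262), key in hand at (322,330), beech stand upright and empty at (600,250).

```bash
python3 - <<'E'
from h import *
im=cv2.imread("pics/w8.png")[:,:,::-1].copy(); g=cv2.cvtColor(im,cv2.COLOR_RGB2GRAY)
e=onplane("wrist",[(98,238.5),(372,262),(105,333),(265,345)],.075);print(e.round(4))
for a,b in((0,1),(2,3)): d=e[a]-e[b];print("yaw of box y",np.degrees(np.arctan2(-d[0],d[1]))%180)
sub=g[285:310,222:250]; print(sub[::2,::2])
u=cv2.resize(g[265:330,200:270],None,fx=6,fy=6,interpolation=cv2.INTER_CUBIC)
def w(p): return onplane("wrist",[(200+(p[0]+.5)/6-.5,265+(p[1]+.5)/6-.5)],.075)[0]
c=cv2.HoughCircles(cv2.GaussianBlur(u,(9,9),2),cv2.HOUGH_GRADIENT,1,50,param1=80,param2=25,minRadius=110,maxRadius=190)
print(c)
for q in (c[0][:3] if c is not None else []): print("ring",w(q[:2]).round(4),q[2]/6)
for th in (70,90,110):
  n,l,st,ce=cv2.connectedComponentsWithStats((u<th).astype(np.uint8))
  for i in range(1,n):
    if 300<st[i,4]<8000:
      r=cv2.minAreaRect(np.argwhere(l==i)[:,::-1].astype(np.float32)); bx=[w(p) for p in cv2.boxPoints(r)]
      L=[bx[1]-bx[0],bx[2]-bx[1]]; L.sort(key=np.linalg.norm)
      print(th,"slot",w(r[0]).round(4),[round(1e3*np.linalg.norm(v),1) for v in L],"yaw long",np.degrees(np.arctan2(L[1][1],L[1][0]))%180)
print(redfit("wrist",im,[.4306,-.2002,0],z0=.166,win=150))
E
```

```text
[[ 0.4324 -0.332   0.075 ]
 [ 0.4474 -0.1644  0.075 ]
 [ 0.497  -0.3372  0.075 ]
 [ 0.5059 -0.2331  0.075 ]]
yaw of box y 174.88637857902543
yaw of box y 175.0966284201971
[[168 177 163 142 116  82  81  94 101 111 140 160 163 130]
 [180 179 163 141 111  69  63  63  61  80 141 163 177 158]
 [180 181 159 139 106  68  62  63  66  80 142 164 179 164]
 [179 179 159 135 106  69  63  64  65  81 138 165 179 166]
 [176 178 157 135 106  75  65  64  70  81 140 164 178 166]
 [180 179 158 131 104  80  63  67  78  85 142 165 178 172]
 [178 178 158 126 103  76  65  74  76  86 144 170 177 172]
 [179 180 161 140 101  70  70  79  78  89 147 167 178 174]
 [178 177 162 142  98  73  77  77  77  92 146 170 177 178]
 [178 178 162 140  96  89  94  97  94 104 151 171 178 175]
 [180 178 163 142  96  92 100 102  98 115 154 172 173 163]
 [176 178 161 145 126 116 115 112 110 120 156 171 174 160]
 [156 175 164 158 164 163 163 161 158 157 160 172 175 157]]
None
70 slot [ 0.4738 -0.237   0.075 ] [np.float64(6.2), np.float64(24.9)] yaw long 171.07182999110591
70 slot [ 0.4686 -0.2507  0.075 ] [np.float64(4.9), np.float64(10.1)] yaw long 172.83905369521509
70 slot [ 0.4892 -0.2305  0.075 ] [np.float64(1.7), np.float64(10.4)] yaw long 178.05778459660723
90 slot [ 0.4553 -0.2507  0.075 ] [np.float64(1.0), np.float64(5.8)] yaw long 87.50350858093384
90 slot [ 0.4726 -0.2638  0.075 ] [np.float64(8.0), np.float64(27.8)] yaw long 2.9796675113451174
90 slot [ 0.47   -0.2507  0.075 ] [np.float64(6.2), np.float64(14.9)] yaw long 175.19012789023324
90 slot [ 0.4878 -0.2317  0.075 ] [np.float64(4.3), np.float64(13.1)] yaw long 178.05720628724694
(array([ 0.4324, -0.1951, -0.3298]), np.float64(0.8014913859604011))
```

```bash
python3 - <<'E'
from h import *
s=robot.sense();R0=s["ee_rot"]
print(pix("wrist",[s["ee_pos"]+R0@np.array([0,0,d]) for d in(.155,.219)]))
go([.471,-.2605+.022,.302-.155],frame([.087,.996,0],[0,0,-1]))
E
```

```text
[[319.40777462 340.37533507]
 [320.39009672 270.5305567 ]]
shift [-0.0402 -0.042   0.0487] turn [0.1  0.01 5.08] rows>= 1.8
```

```bash
python3 -m jog '-0.02 -0.021 0.02 0 0 2.5 0; -0.04 -0.042 0.04 0 0 5 0; -0.04 -0.042 0.0487 0 0 5 0; -0.04 -0.042 0.0487 0 0 5 0; -0.04 -0.042 0.0487 0 0 5 0'
python3 - <<'E'
from h import *
im=shot("wrist","w9.png");see("wrist",["keyhole","key_tip"],n=2)
s=robot.sense();R0=s["ee_rot"];print(s["ee_pos"],pix("wrist",[s["ee_pos"]+R0@np.array([0,0,d]) for d in(.155,.219)]))
shot("side","s9.png");see("side",["keyhole","key_tip","key"],n=1)
shot("scene","c9.png");see("scene",["keyhole","key_tip","key"],n=1)
print(robot.camera_info("wrist"))
c=np.hstack([cv2.resize(im[180:420,160:480],(480,360),interpolation=cv2.INTER_CUBIC)[:,:,::-1],cv2.resize(cv2.imread("pics/s9.png")[235:305,262:325],(320,360),interpolation=cv2.INTER_CUBIC)]);cv2.imwrite("pics/c9b.png",c)
E
```

```text
time: 14.47
ee_pos: [0.4704, -0.2386, 0.3015]
ee_rot: [[-0.996, 0.085, -0.002], [0.085, 0.996, 0.003], [0.002, 0.003, -1.0]]
force: [0.9, -0.1, -0.6]
width: 0.0089
grasp_force: 49.2
wrist pinpoint keyhole 0.7 [ 0.4693 -0.2554  0.0826] [285. 270.]
wrist pinpoint keyhole 0.56 [ 0.4703 -0.2338  0.121 ] [332. 304.]
wrist pinpoint key_tip 0.77 [ 0.4698 -0.2368  0.0855] [324. 270.]
[ 0.47051273 -0.23902697  0.30288309] [[319.54678996 340.6646485 ]
 [320.49152899 270.73984037]]
side pinpoint keyhole 0.77 [ 0.4724 -0.2607  0.0748] [298. 278.]
side pinpoint key_tip 0.57 [ 0.4695 -0.2411  0.0854] [294. 270.]
side pinpoint key 0.55 [ 0.4716 -0.2401  0.1173] [294. 260.]
scene pinpoint keyhole 0.56 [ 0.47   -0.2626  0.0757] [329. 268.]
scene pinpoint key_tip 0.47 [ 0.4701 -0.2412  0.0832] [320. 263.]
scene pinpoint key 0.59 [ 0.4713 -0.2427  0.1167] [321. 249.]
{'fx': 422.0898254171281, 'fy': 422.0898254171281, 'cx': 322.5835725278604, 'cy': 236.7918477780631, 'distortion': array([0.00993532, 0.        , 0.        , 0.        , 0.        ]), 'world_to_cam': array([[ 8.64427438e-02,  9.96256540e-01,  7.47564060e-04,
         1.97104851e-01],
       [ 9.52926810e-01, -8.29019729e-02,  2.91646630e-01,
        -4.76665310e-01],
       [ 2.90616837e-01, -2.44983611e-02, -9.56525841e-01,
         1.40385505e-01],
       [ 0.00000000e+00,  0.00000000e+00,  0.00000000e+00,
         1.00000000e+00]])}
```

View pics/c9b.png

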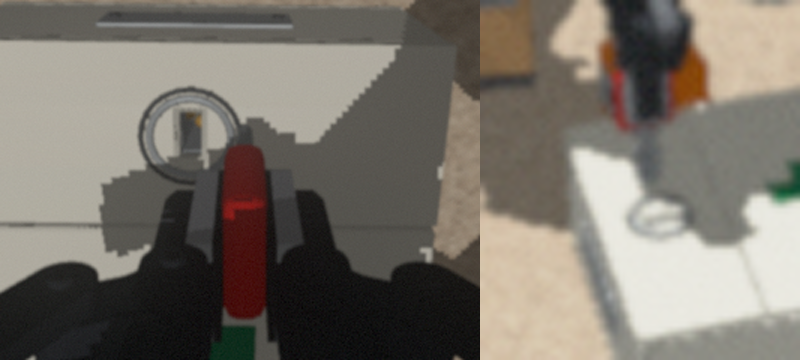

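Crop: slot at (188,132), i.e. full pixel (285.3,268.3), inside the ring; the key's tip at about (323,265). Now the offset, using the tip to cancel the camera bias.

```bash
python3 - <<'E'
from h import *
im=cv2.imread("pics/w9.png");g=cv2.cvtColor(im,cv2.COLOR_BGR2GRAY)
print(g[250:290:4,270:304:2]); print("tip rows");print(g[252:276:3,306:342:2])
print(onplane("wrist",[(285.3,268.3),(285.3-2.8,268.3)],.075))
s=robot.sense();print(s["ee_pos"])
E
```

```text
[[131 124 126 134 140 157 166 167 168 169 168 157 142 133 127 130 124]
 [146 170 167 140 135 112 101 107 105 112 112 118 125 146 162 169 148]
 [173 175 166 137 130  84  62  62  66  73  88 100 126 146 164 174 172]
 [173 174 167 137 130  83  62  60  63  67  84 105 132 147 162 170 170]
 [172 173 168 137 128  88  63  65  65  72  74  73 113 147 162 172 172]
 [174 173 168 134 119  96  68  63  71  73  73  75 116 146 161 172 171]
 [172 171 171 146 132  94  70  67  75  76  72  74 116 147 162 173 174]
 [171 174 167 150 139  94  73  74  75  75  76  75 119 150 153 160 161]
 [172 170 169 151 138  95  82  79  78  77  77  84 125 152 133  90  90]
 [151 111  88  88  87  86  87  86  87  85  88 111 122 145 146  92  86]]
tip rows
[[118 137 117  75 101 161 175 174 174 172 171 174 173 170 174 173 172 173]
 [125 116 115 126  79  99 161 174 174 174 174 174 173 173 172 172 174 173]
 [143 123 121 127 131  77 116 167 173 144 134 132 131 132 134 163 173 172]
 [171 141 120 115 133 102  72 142 160 117  89  90  87  88  91 122 133 163]
 [172 170 129 123 106 123  78  69  77  74  77  90  90  88  90  89  90 144]
 [173 173 145 121 114  96  85  71  70  65  64  78  87  88  88  88  89  86]
 [171 173 161 119 111  86  79  63  62  61  62  75  91  89  88  90  89  89]
 [169 170 162 109  72  74  69  61  61  58  61  73  88  86  90  89  88  88]]
[[ 0.47144984 -0.25759949  0.075     ]
 [ 0.47132773 -0.25899976  0.075     ]]
[ 0.47073082 -0.23996459  0.30238071]
```

```bash
python3 -m jog '-0.0026 -0.02 0 0 0 0 0; -0.0026 -0.02 0 0 0 0 0; -0.0026 -0.02 0.004 0 0 0 0; -0.0026 -0.02 0.008 0 0 0 0; -0.0026 -0.02 0.009 0 0 0 0' 60
python3 -m jog '0 0 0.001 0 0 0 0; 0 0 0.002 0 0 0 0; 0 0 0.003 0 0 0 0; 0 0 0.004 0 0 0 0; 0 0 0.004 0 0 0 0'
```

```text
time: 15.43
ee_pos: [0.4716, -0.2592, 0.2927]
ee_rot: [[-0.996, 0.088, 0.001], [0.088, 0.996, 0.003], [-0.0, 0.003, -1.0]]
force: [1.4, 5.0, 3.3]
width: 0.009
grasp_force: 62.2
time: 15.85
ee_pos: [0.471, -0.2585, 0.2881]
ee_rot: [[-0.996, 0.087, -0.001], [0.087, 0.996, 0.004], [0.002, 0.004, -1.0]]
force: [1.3, 5.1, -0.8]
width: 0.0088
grasp_force: 61.7
```

Key tip is in the slot; ease towards +y and go on down.

```bash
python3 -m jog '0 0.001 0 0 0 0 0; 0 0.001 0.002 0 0 0 0; 0 0.001 0.004 0 0 0 0; 0 0.001 0.006 0 0 0 0; 0 0.001 0.006 0 0 0 0'
```

```text
time: 16.27
ee_pos: [0.4713, -0.2581, 0.2822]
ee_rot: [[-0.996, 0.087, -0.001], [0.087, 0.996, 0.004], [0.001, 0.003, -1.0]]
force: [0.9, 5.7, -0.9]
width: 0.0089
grasp_force: 61.6
```

```bash
python3 -m jog '0 0.0012 0 0 0 0 0; 0 0.0012 0.001 0 0 0 0; 0 0.0012 0.0025 0 0 0 0; 0 0.0012 0.0025 0 0 0 0'
```

```text
time: 16.6
ee_pos: [0.4715, -0.2576, 0.2801]
ee_rot: [[-0.996, 0.087, -0.0], [0.087, 0.996, 0.002], [0.001, 0.002, -1.0]]
force: [-0.7, 4.8, -1.7]
width: 0.0089
grasp_force: 61.5
```

```bash
python3 -m jog '0 0.002 0.001 0 0 0 0; 0 0.0005 0.002 0 0 0 0; 0 0.002 0.003 0 0 0 0; 0 0.0005 0.004 0 0 0 0; 0 0.0015 0.004 0 0 0 0'
```

```text
time: 17.02
ee_pos: [0.4717, -0.2568, 0.2765]
ee_rot: [[-0.996, 0.087, 0.0], [0.087, 0.996, 0.0], [-0.0, 0.0, -1.0]]
force: [-5.2, -2.0, -0.5]
width: 0.0091
grasp_force: 61.7
```

```bash
python3 -m jog '0 0.001 0.001 0 0 0 0; 0 -0.001 0.002 0 0 0 0; 0 0.001 0.003 0 0 0 0; 0 -0.001 0.004 0 0 0 0; 0 0 0.004 0 0 0 0'
```

```text
time: 17.43
ee_pos: [0.4717, -0.2567, 0.2722]
ee_rot: [[-0.996, 0.087, -0.0], [0.087, 0.996, 0.001], [0.0, 0.001, -1.0]]
force: [-4.6, -3.2, -2.0]
width: 0.0088
grasp_force: 61.4
```

```bash
python3 -m jog '0.0008 0.001 0.001 0 0 0 0; 0.0008 -0.0015 0.002 0 0 0 0; 0.0008 0.001 0.003 0 0 0 0; 0.0008 -0.0015 0.004 0 0 0 0; 0.0008 -0.0003 0.004 0 0 0 0'
```

```text
time: 17.85
ee_pos: [0.4713, -0.2566, 0.2688]
ee_rot: [[-0.996, 0.088, 0.001], [0.088, 0.996, 0.002], [-0.001, 0.002, -1.0]]
force: [-4.0, -0.0, 1.7]
width: 0.0089
grasp_force: 62.0
```

```bash
python3 -m jog '0 0.001 0.001 0 0 0 0; 0 -0.001 0.002 0 0 0 0; 0 0.001 0.003 0 0 0 0; 0 -0.001 0.004 0 0 0 0; 0 0 0.004 0 0 0 0'
```

```text
time: 18.27
ee_pos: [0.4713, -0.2566, 0.2641]
ee_rot: [[-0.996, 0.087, 0.001], [0.087, 0.996, 0.002], [-0.001, 0.002, -1.0]]
force: [-3.4, 0.3, -1.1]
width: 0.009
grasp_force: 61.5
```

```bash
python3 -m jog '0.0003 0.001 0.001 0 0 0 0; 0.0003 -0.001 0.002 0 0 0 0; 0.0003 0.001 0.003 0 0 0 0; 0.0003 -0.001 0.004 0 0 0 0; 0.0003 0 0.004 0 0 0 0'
```

```text
time: 18.68
ee_pos: [0.4711, -0.2567, 0.2605]
ee_rot: [[-0.996, 0.087, 0.001], [0.087, 0.996, 0.001], [-0.001, 0.001, -1.0]]
force: [-2.2, 0.6, -0.4]
width: 0.0087
grasp_force: 61.6
```

```bash
python3 -m jog '0 0.001 0.0005 0 0 0 0; 0 -0.001 0.001 0 0 0 0; 0 0.001 0.0015 0 0 0 0; 0 -0.001 0.002 0 0 0 0; 0 0 0.002 0 0 0 0'
```

```text
time: 19.1
ee_pos: [0.4712, -0.2569, 0.2603]
ee_rot: [[-0.996, 0.087, 0.002], [0.087, 0.996, 0.0], [-0.002, 0.0, -1.0]]
force: [-5.7, 0.5, 14.7]
width: 0.0087
grasp_force: 64.1
```

Collar is on the deck at the expected height. Turn clockwise.

```bash
python3 -m jog '0.0003 0 -0.0005 0 0 6 0; 0.0003 0 -0.0005 0 0 12 0; 0.0003 0 -0.0005 0 0 18 0; 0.0003 0 -0.0005 0 0 24 0; 0.0003 0 -0.0005 0 0 30 0' 90
python3 -m jog '0 0 0 0 0 6 0; 0 0 0 0 0 12 0; 0 0 0 0 0 18 0; 0 0 0 0 0 24 0; 0 0 0 0 0 30 0'
python3 - <<'E'
from h import *
s=robot.sense();print(s["joint_positions"],s["ft_torque"],s["force"])
E
```

```text
time: 19.52
ee_pos: [0.4711, -0.2563, 0.2604]
ee_rot: [[-0.816, 0.578, 0.003], [0.578, 0.816, 0.001], [-0.002, 0.002, -1.0]]
force: [-1.4, 5.0, 11.5]
width: 0.0086
grasp_force: 88.7
time: 19.93
ee_pos: [0.4712, -0.2563, 0.2604]
ee_rot: [[-0.418, 0.908, 0.003], [0.908, 0.418, 0.001], [-0.0, 0.003, -1.0]]
force: [-1.6, 5.1, 12.4]
width: 0.0088
grasp_force: 88.7
[-35.9803153   25.49239094 103.15990699   0.17541314  51.25254039
 -60.79242423] [0.95244467 0.30107721 0.10967255] [-1.58278007  5.14133711 12.4116164 ]
```

```bash
python3 -m jog '0 0 0 0 0 6 0; 0 0 0 0 0 12 0; 0 0 0 0 0 18 0; 0 0 0 0 0 24 0; 0 0 0 0 0 30 0'
python3 - <<'E'
from h import *
s=robot.sense();print(s["joint_positions"][5],s["ft_torque"],s["force"])
shot("side","s10.png");see("side",["box_lid","key","keyhole","key_stand"],n=2)
shot("scene","c10.png");see("scene",["key","key_stand","mug"],n=2)
a,b=[cv2.imread(f"pics/{n}.png")[255:330,280:400] for n in("s9","s10")]
print("changed lid px",(cv2.absdiff(a,b).max(2)>40).sum())
E
```

```text
time: 20.35
ee_pos: [0.4712, -0.2564, 0.2604]
ee_rot: [[0.092, 0.996, 0.003], [0.996, -0.092, 0.001], [0.001, 0.003, -1.0]]
force: [-2.3, 6.1, 11.8]
width: 0.0083
grasp_force: 88.7
-30.794506230151534 [0.99146205 0.26540208 0.15237462] [-2.34863342  6.08472683 11.78440685]Traceback (most recent call last):
  File "<stdin>", line 3, in <module>
  File "h.py", line 18, in see
    for r in getattr(robot,fn)(cam,q)[:n]:
             ~~~~~~~~~~~~~~~~~^^^^^^^
ValueError: it knows: egg_timer, honey_jar, key, key_grip, key_stand, key_tip, keyhole, lock_pins, lockbox, mug, stand_slot, tea_box
```

```bash
python3 - <<'E'
from h import *
shot("side","s10.png");see("side",["key","key_stand"],n=2)
shot("scene","c10.png");see("scene",["key","key_stand","mug"],n=1)
for ns in(("b","s9","s10"),("a","c9","c10")):
  for n in ns:
    h=cv2.cvtColor(cv2.imread(f"pics/{n}.png"),cv2.COLOR_BGR2HSV)[235:330,290:400]
    m=(h[...,0]>60)&(h[...,0]<85)&(h[...,1]>130)&(h[...,2]>60);print(n,m.sum(),np.argwhere(m).mean(0)[::-1]+[290,235])
# expected shift for lid 0.14 rad at cross centre
bx=np.array([.996,-.087,0]);k=np.array([.4712,-.2565,.075]);hinge=k+.128*bx;c=k+(.033+.045)*bx
r=np.linalg.norm(hinge-c);c2=hinge-bx*r*np.cos(.14)+[0,0,r*np.sin(.14)]
for cam in("side","scene"):print(cam,pix(cam,[c,c2]))
E
```

```text
side pinpoint key 0.51 [ 0.4737 -0.2571  0.0761] [298. 276.]
side pinpoint key_stand 0.88 [ 0.4564 -0.0021 -0.002 ] [265. 248.]
side pinpoint key_stand 0.88 [0.4693 0.1872 0.027 ] [252. 208.]
scene pinpoint key 0.45 [ 0.4728 -0.2582  0.0737] [327. 268.]
scene pinpoint key_stand 0.85 [0.4703 0.1837 0.0224] [178. 250.]
scene pinpoint mug 0.67 [ 0.4742 -0.2531  0.0528] [326. 276.]
b 60 [329.4        270.76666667]
s9 56 [327.375      271.03571429]
s10 57 [329.42105263 269.19298246]
a 31 [345.70967742 254.87096774]
c9 6 [349.5        255.83333333]
c10 0 [nan nan]
side [[325.80158524 270.99876285]
 [325.98159561 268.87082216]]
scene [[344.40348242 255.17436572]
 [344.57088223 252.40314118]]<stdin>:7: RuntimeWarning: Mean of empty slice.
  ret = um.true_divide(
```

The green cross rose 1.6 px (2.1 expected for a lid ajar), the turning moment is 0.15 N m, the key is home and the stand is upright. Hand in.

```bash
python3 -c "
from bench import robot
s=robot.sense();print(s['time'],s['grasp_force'],s['ee_pos']);print(robot.finish_job())"
```

```text
20.75 88.7192165851593 [ 0.47122038 -0.25637907  0.26037352]
the job is handed in; nothing more can be done
None
```

I handed the job in at 20.8 s with the key home and held at about a quarter turn clockwise, the lid reading ajar in the side camera, and the stand upright; the hand-in gave no verdict.

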